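Find the high spot of a pump camshaft with a dial indicator

ROBOT

A 6-joint arm with a two-finger parallel gripper is mounted at the origin on a cart in front of the work surface, level with it; the furniture and walls round the work are solid. World frame = base frame: x ahead of the robot, y to its left, z up, the work surface at z = 0. Lengths are in m, angles in rad, forces in N, time in s.
With the tool pointing down it reaches from about 0.35 to 0.975 m from the base axis. Payload 4.9 kg.
Tool frame: the origin (TCP) lies midway between the tips of the shut fingers; the grasp point (between the pads) lies 19 mm behind it; z points along the fingers, y is the direction in which the jaws open and shut (so a half turn about z gives the same grasp; the last joint's range is limited). The gripper opens to 85 mm and grips with 20 to 120 N. Pads are 22 mm wide; open, the fingers measure 114 mm over their backs; the gripper's body (76 mm by 85 mm) begins 54 mm behind the grasp point. The pads swing forward as they close: fully open they stand 13 mm farther back than shut.
Start: joints at [-1.296, 0.053, 1.613, -0, 1.476, -0.119], TCP at [0.24, -0.577, 0.231] pointing down, gripper open.
Joint ranges: [-3.01, 3.01], [-1.01, 2.22], [0.06, 2.58], [-1.02, 4.17], [0.09, 2.62], [-3.14, 3.14]. Speed limits (rad/s): [2.57, 2.57, 3.14, 3.14, 3.14, 3.14].

INTERFACE

Orientations are given as a rotation vector (axis times angle).
In Python, from station import ctrl gives the robot as it stands.
- The arm moves only by the tool apply_moves, never from a script. Its argument "rows" is a list of rows, each a list of 6 numbers: the shift along the tool's x, y, z in cm, then the turn, a rotation vector about the tool's x, y, z in units of 5 degrees (1.0 is 5 degrees). In form: [[x, y, z, rx, ry, rz], ...]. A call has 1 to 20 rows; each row is the pose to reach, as a shift and turn from the pose measured when the call began, along the tool's axes at that moment; what a row does not reach only later rows make up. A row lasts 1/10 s, in which the tool goes at most 50 mm and 8.59 degrees, less where a joint would pass 70% of its speed; a pose out of reach is approached as far as the arm can. A call with a gripper value outside its range is refused whole. "grip" is the closure, from 0 (fully open) to 1 (shut), set as the call begins (left out, the last holds). The fingers move at their own pace and stop on an object; "squeeze" is the grip in N (left out, the last holds). Time passes only in rows, so rows that repeat a pose let the fingers close. It gives the time, the measured TCP pose, the force and the opening at its end, in the units of the state.
- ctrl.get_obs(): the state, without advancing time (a new reading comes with each control period).
- ctrl.get_image(name): name is "scene" or "top" or "wrist"; returns a dict with "color" (384x512x3 uint8, blue, green, red), "mtx" (3x3 intrinsics, pixels), "rvec" (rotation vector, rad) and "tvec" (3), from world to camera coordinates, as OpenCV has them. Camera axes: x right, y down, z forward; pixel columns grow to the right and rows downward; lengths in m; the calibration is good to about 2 mm. A picture is of the moment at which its call begins. There is no depth.
- ctrl.finish_job(): hands the job in, once; it reports no verdict.
The state is a dict: "t": time; "q": joint angles; "dq": joint speeds; "effort": joint torques, N m; "tool_pos": TCP position; "tool_rot": TCP orientation; "contact_force": force on the tool from outside, world axes, zero at the start; "wrist_torque": the same for the moment, N m; "opening": finger opening in m.
Only numpy, scipy, OpenCV 4.12 (cv2) and the standard library are available. Lean on these libraries where they do the work, as an engineer would, in place of code of your own. Each camera call takes 0.05 s, during which the arm holds its last target.

TASK

Set the dial indicator on the brass cam of the pump camshaft: press the blue pad down until the plunger is pushed in by about 3 mm. Then turn the shaft in its V-blocks by pushing the arms of its star wheel until the indicator shows its highest reading, and leave the shaft resting there, with the plunger never driven to the end of its travel and the things on the bench around left where they stand.

Things in the scene. Friction and masses are not known exactly. Their poses are not given: they have to be found in the camera images.
- stand: Fixed grey stand: two dark V-blocks at y = -60 and +60 mm (60 mm in x, 24 in y, top z = 78 mm) and a column at x = +85 mm (18 mm thick, top z = 232 mm). Origin on the bench under the middle of the cam; x points from the front (robot side) to the column, y along the shaft to the star wheel, z up. Base 84 x 166 x 12 mm, foot to x = +123 mm. The shaft axis lies at z = 75 mm.
- carriage (a joint): How far the indicator has been pushed down its column (m), 0 to 0.060; starts between 0 and 0.020. Friction (about 6 N) holds it where it is left. The plunger first touches the round part of the cam at 0.035.
- pad_top (a point): Centre of the top face of the round blue pad (30 mm across) on top of the indicator, straight above the plunger and the cam; it goes down with the carriage. The plunger first touches the round part of the cam when this point is 196 mm above the bench. The black dial (54 mm across) below the pad faces the robot.
- plunger (a joint): How far the sprung plunger is pushed into the indicator (m): 0 relaxed, 0.016 at the end of its travel (must not get there). The red needle shows it: straight up at 0, turning clockwise, one mark for each millimetre. Spring about 0.8 N at first touch, 1.5 N at 13 mm.
- foot (a point): Lowest point of the plunger's brass ball foot (6 mm across). It rides on the cam.
- camshaft: Loose steel shaft, 16 mm thick, 225 mm long, about 0.7 kg, lying in the V-blocks. Origin on its axis at the middle of the cam, 75 mm above the bench; y along the shaft towards the star wheel; it starts with x and z as the stand's. It turns either way without end, by a push of 1 to 2 N at the star wheel; friction holds it where it is left (on the slope of the cam it may settle back a few degrees).
- star (a point): Centre of the four-armed star wheel, on the shaft's axis 130 mm along +y from the cam. Arms: 8 mm round rod with orange 14 mm balls centred 45 mm from the axis; in the camshaft's x-z plane they point at -40, +50, +140 and -130 degrees from z towards +x. Hub 26 mm thick. Pushing the top of the wheel away from the robot is a positive turn about y.
- timer: Bystander: bench timer lying flat, 58 x 62 x 20 mm, origin at the centre of its underside.
- beaker: Bystander: small glass beaker, 62 mm across, 70 mm tall, origin at the centre of its underside.
- blue_bottle: Bystander: white bottle with blue cap, 62 mm across, 168 mm tall, origin at the centre of its underside.
- dropper: Bystander: brown dropper bottle with black top, 30 mm across, 91 mm tall, origin at the centre of its underside.
- green_bottle: Bystander: white bottle with green cap, 50 mm across, 118 mm tall, origin at the centre of its underside.
- cam_mid (a point): Middle of the brass cam (16 mm wide), on the shaft's axis. Clamped to the shaft at an unknown angle: a circle of 15 mm radius with one lobe, its rounded nose 23 mm from the axis, so the reading rises 8 mm from round part to nose, all within 65 degrees of the nose. At the start the lobe points to the robot's side, 75 to 150 degrees from straight up: a positive turn about y brings it up soonest.

How it is judged:
By the outcome, as a careful person would: the job done as asked, in the order asked, and still so for the second after the job is handed in, with the robot touching nothing.
It also fails if it takes over 72 s, if anything falls off the work surface, if the arm or the gripper's body presses on something with over 40 N, if the wrist force passes 120 N, or if a joint passes its speed limit or range.

## Working session

There is one attempt and no reset: what is moved stays moved. The work goes in short steps, Python scripts to look and compute and a tool call to move; the robot and the scene stay as the last step left them, time stands still between calls to the robot, and variables do not carry over. Pictures are saved under pics/ and viewed, and the job is handed in when it is done.

Besides the shell and the picture viewer there is one more tool, called after "Request:" by a JSON object that holds its "fn" and its "kwargs", one argument or row to a line. apply_moves: Moves the arm, as the interface text tells. Its arguments: {"type":"object","properties":{"rows":{"type":"array","items":{"type":"array","items":{"type":"number"}}},"grip":{"type":"number"},"squeeze":{"type":"number"}},"required":["rows"]}

```bash
mkdir -p pics; cat > h.py <<'E'
import sys; sys.path.insert(0,'.')
import numpy as np, cv2
from station import ctrl
from scipy.spatial.transform import Rotation as R
def snap(name,fn,crop=None,s=1):
    im=ctrl.get_image(name); c=im["color"]
    np.savez('pics/'+fn+'.npz',**im)
    if crop: x0,y0,x1,y1=crop; c=c[y0:y1,x0:x1]
    if s!=1: c=cv2.resize(c,None,fx=s,fy=s,interpolation=cv2.INTER_CUBIC)
    cv2.imwrite('pics/'+fn+'.png',c)
    return im
def ray(im,uv):
    Rm=cv2.Rodrigues(np.array(im["rvec"],float))[0]; t=np.array(im["tvec"],float).ravel()
    p=cv2.undistortPoints(np.array([[uv]],float),np.array(im["mtx"]),None).ravel()
    d=Rm.T@np.array([p[0],p[1],1]); return -Rm.T@t, d/np.linalg.norm(d)
def tri(obs):
    A=np.zeros((3,3));b=np.zeros(3)
    for im,uv in obs:
        o,d=ray(im,uv); P=np.eye(3)-np.outer(d,d); A+=P;b+=P@o
    x=np.linalg.solve(A,b)
    return x,[np.round(proj(im,x)-uv,1) for im,uv in obs]
def proj(im,X):
    return cv2.projectPoints(np.array(X,float).reshape(-1,1,3),np.array(im["rvec"],float),np.array(im["tvec"],float),np.array(im["mtx"]),None)[0].reshape(-1,2)
def load(fn): return dict(np.load('pics/'+fn+'.npz'))
def onz(im,uv,z):
    o,d=ray(im,uv); return o+d*(z-o[2])/d[2]
E
python3 - <<'E'
from h import *
for n in("scene","top","wrist"):
    im=snap(n,n+"0",s=1.5); print(n,ray(im,(256,192)))
o=ctrl.get_obs(); print({k:np.round(v,3) for k,v in o.items()})
E
```

```text
scene (array([0.14247321, 0.9230986 , 0.61129462]), array([ 0.39050799, -0.82324738, -0.41202822]))
top (array([0.41389637, 0.00513281, 1.5221513 ]), array([ 0.12817993,  0.02796672, -0.99135653]))
wrist (array([ 0.31706622, -0.54518566,  0.37360372]), array([-0.29858262, -0.11775198, -0.94709181]))
{'t': np.float64(0.15), 'q': array([-1.296,  0.053,  1.614, -0.   ,  1.476, -0.119]), 'dq': array([-0.003, -0.002, -0.002,  0.001,  0.001,  0.001]), 'effort': array([ 0.0000e+00, -3.9424e+01, -3.7072e+01, -0.0000e+00,  5.0000e-03,
       -0.0000e+00]), 'tool_pos': array([ 0.24 , -0.577,  0.23 ]), 'tool_rot': array([-3.079, -0.614,  0.   ]), 'contact_force': array([-0.076,  0.235, -0.234]), 'wrist_torque': array([-0.025, -0.022,  0.007]), 'opening': np.float64(0.085)}
```

View pics/scene0.png

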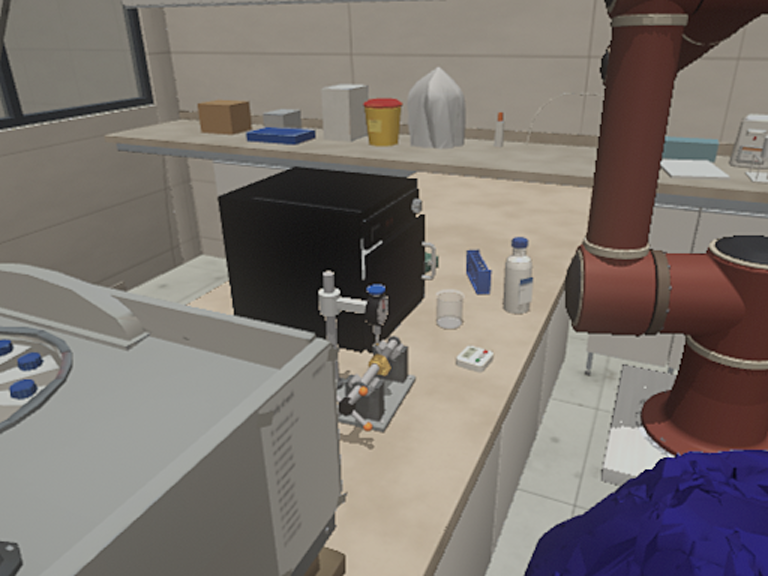

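View pics/top0.png

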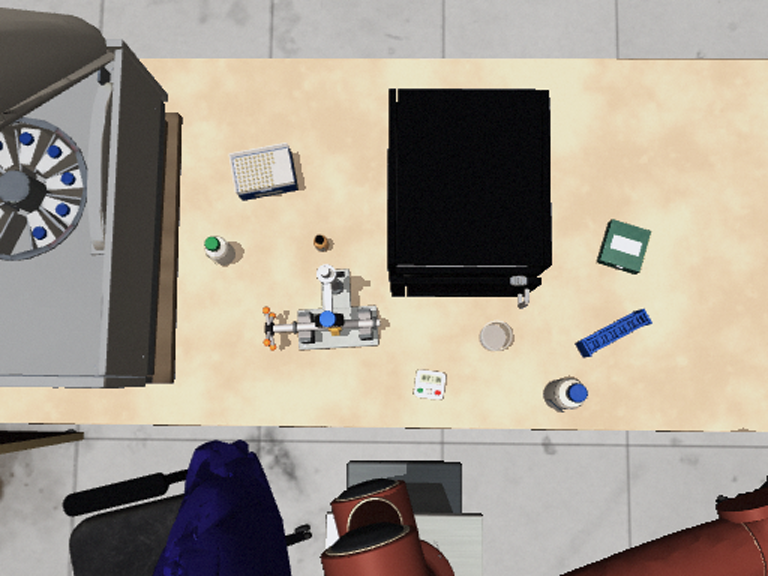

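View pics/wrist0.png

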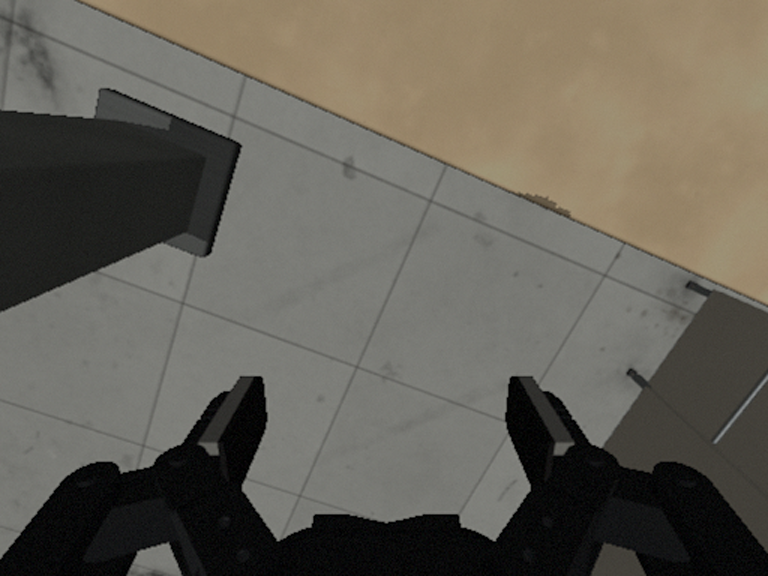

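The top view shows the stand near (335,320) in the 1.5x picture, star wheel at its left end, the timer at (430,385) and the beaker at (497,336). The scene view shows the pad at (376,290). Next I'll enlarge both.

```bash
python3 - <<'E'
from h import *
for n,c,s in(("scene0",(190,170,330,290),5.5),("top0",(160,165,270,245),7)):
    x0,y0,x1,y1=c
    im=load(n)["color"][y0:y1,x0:x1]
    cv2.imwrite(f'pics/{n}c.png',cv2.resize(im,None,fx=s,fy=s,interpolation=cv2.INTER_CUBIC))
E
```

```text
(no output)
```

View pics/scene0c.png

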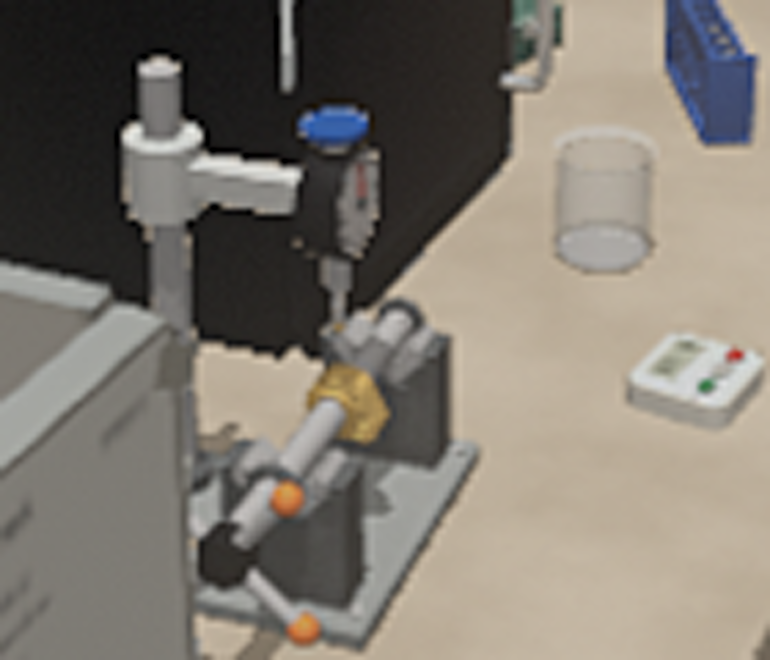

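View pics/top0c.png

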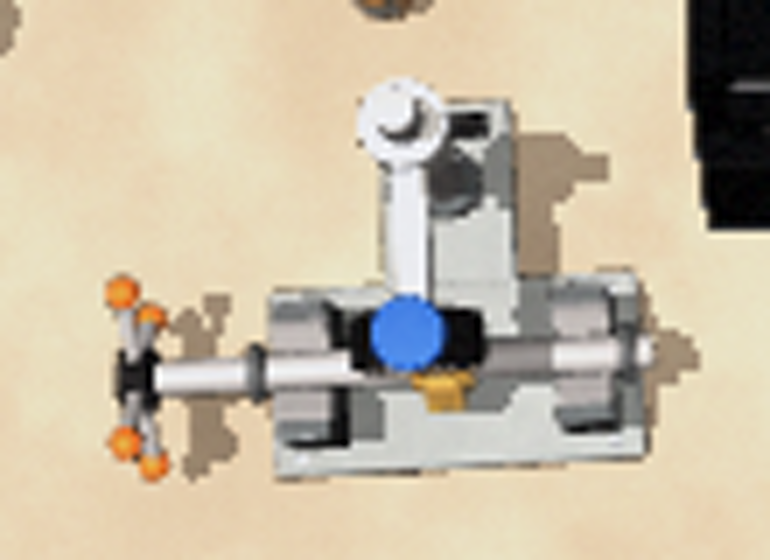

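```bash
cat >> h.py <<'E'
def T0(x,y): return np.array([160+(x+.5)/7-.5,165+(y+.5)/7-.5])
def S0(x,y): return np.array([190+(x+.5)/5.5-.5,170+(y+.5)/5.5-.5])
E
python3 - <<'E'
from h import *
s=load("scene0");t=load("top0")
for n,a,b in [("pad",(334,124),(408,332)),("ballUF",(288,498),(126,443)),("ballLF",(305,628),(153,466)),("hub",(223,553),(137,376)),("coltop",(160,65),(400,113))]:
    x,e=tri([(s,S0(*a)),(t,T0(*b))]); print(n,np.round(x,4),e)
for n,b in [("baseFL",(275,478)),("baseFR",(645,457)),("UBack",(122,291)),("LBack",(152,317))]:
    print(n,onz(t,T0(*b),{"baseFL":.012,"baseFR":.012,"UBack":.104,"LBack":.0405}[n]))
o=onz(t,T0(408,332),.225);print(o)
E
```

```text
pad [0.5273 0.1439 0.2183] [array([[-0., -0.]]), array([[0., 0.]])]
ballUF [0.4889 0.2714 0.1124] [array([[-0.1, -0. ]]), array([[0. , 0.1]])]
ballLF [0.4827 0.2713 0.0497] [array([[0., 0.]]), array([[-0., -0.]])]
hub [0.5192 0.2739 0.0785] [array([[-0.2, -0. ]]), array([[0.1, 0.1]])]
coltop [0.6108 0.1475 0.2337] [array([[0.3, 0.1]]), array([[-0.1, -0.3]])]
baseFL [0.47968903 0.22366534 0.012     ]
baseFR [0.49069931 0.05958829 0.012     ]
UBack [0.55334133 0.27667448 0.104     ]
LBack [0.54827251 0.27530713 0.0405    ]
[0.52671843 0.14324119 0.225     ]
```

```bash
python3 - <<'E'
from h import *
w=load("wrist0"); print(w["mtx"])
o=ctrl.get_obs(); Rt=R.from_rotvec(o["tool_rot"]).as_matrix()
Rc=cv2.Rodrigues(w["rvec"])[0]; c=-Rc.T@w["tvec"].ravel()
print("cam in tool",Rt.T@(c-o["tool_pos"])); print("cam axes in tool (cols)",np.round(Rt.T@Rc.T,3)); print(np.round(Rt,3))
t=load("top0")
for n,uv,z in [("oven top FL",(395/1.5,268/1.5),.3),("oven bot FL",(395/1.5,296/1.5),.0),("centrif R",(178/1.5,380/1.5),0.1),("dropper",(321/1.5,241/1.5),.09),("green",(212/1.5,243/1.5),.118),("timer",(430/1.5,385/1.5),.02)]: print(n,np.round(onz(t,uv,z),3))
# target: down, tool x = -X world
yaw=np.deg2rad(3.5)
Rd=np.array([[-1,0,0],[0,1,0],[0,0,-1.]])
Rd=R.from_euler('z',yaw).as_matrix()@Rd
print("rel rot (5deg)",np.rad2deg(R.from_matrix(Rt.T@Rd).as_rotvec())/5)
for p in ([.527,.144,.30],):
    print("rel cm",100*Rt.T@(np.array(p)-o["tool_pos"]))
E
```

```text
[[282.64747243   0.         257.05817928]
 [  0.         282.64747243 194.11721497]
 [  0.           0.           1.        ]]
cam in tool [ 0.08358675  0.00037973 -0.14324916]
cam axes in tool (cols) [[ 0.001 -0.945 -0.328]
 [ 1.     0.001 -0.001]
 [ 0.001 -0.328  0.945]]
[[ 0.923  0.384 -0.   ]
 [ 0.384 -0.923  0.002]
 [ 0.    -0.002 -1.   ]]
oven top FL [0.606 0.021 0.3  ]
oven bot FL [0.594 0.025 0.   ]
centrif R [0.414 0.444 0.1  ]
dropper [0.692 0.172 0.09 ]
green [0.681 0.383 0.118]
timer [ 0.409 -0.049  0.02 ]
rel rot (5deg) [-1.46791822e-03 -2.62856144e-02 -3.21873891e+01]
rel cm [ 54.18785848 -55.53841665  -6.86726465]
```

Request:
{"fn": "apply_moves", "kwargs": {
  "rows": [
    [0, 0, -7, 0, 0, 0],
    [0, 0, -9, 0, 0, -1.5],
    [54.2, -55.5, -9, 0, 0, -32.19],
    [54.2, -55.5, -9, 0, 0, -32.19],
    [54.2, -55.5, -9, 0, 0, -32.19],
    [54.2, -55.5, -9, 0, 0, -32.19],
    [54.2, -55.5, -9, 0, 0, -32.19],
    [54.2, -55.5, -9, 0, 0, -32.19],
    [54.2, -55.5, -9, 0, 0, -32.19],
    [54.2, -55.5, -9, 0, 0, -32.19],
    [54.2, -55.5, -9, 0, 0, -32.19],
    [54.2, -55.5, -9, 0, 0, -32.19],
    [54.2, -55.5, -9, 0, 0, -32.19],
    [54.2, -55.5, -9, 0, 0, -32.19],
    [54.2, -55.5, -9, 0, 0, -32.19],
    [54.2, -55.5, -9, 0, 0, -32.19],
    [54.2, -55.5, -9, 0, 0, -32.19],
    [54.2, -55.5, -9, 0, 0, -32.19],
    [54.2, -55.5, -9, 0, 0, -32.19],
    [54.2, -55.5, -9, 0, 0, -32.19]
  ],
  "grip": 1
}}

```text
t: 2.15
tool_pos: [0.5271, 0.1448, 0.3205]
tool_rot: [0.108, -3.138, -0.002]
contact_force: [-0.3, 0.1, 0.9]
opening: 0.0002
```

```bash
python3 - <<'E'
from h import *
snap("wrist","w1",s=1.5)
o=ctrl.get_obs(); print(o["t"],o["tool_pos"],o["contact_force"],np.round(R.from_rotvec(o["tool_rot"]).as_matrix(),3))
E
```

```text
2.2 [0.52711073 0.14435283 0.32063129] [-0.17166368 -0.21289293  0.4649954 ] [[-0.997 -0.071 -0.002]
 [-0.071  0.997  0.001]
 [ 0.002  0.001 -1.   ]]
```

View pics/w1.png

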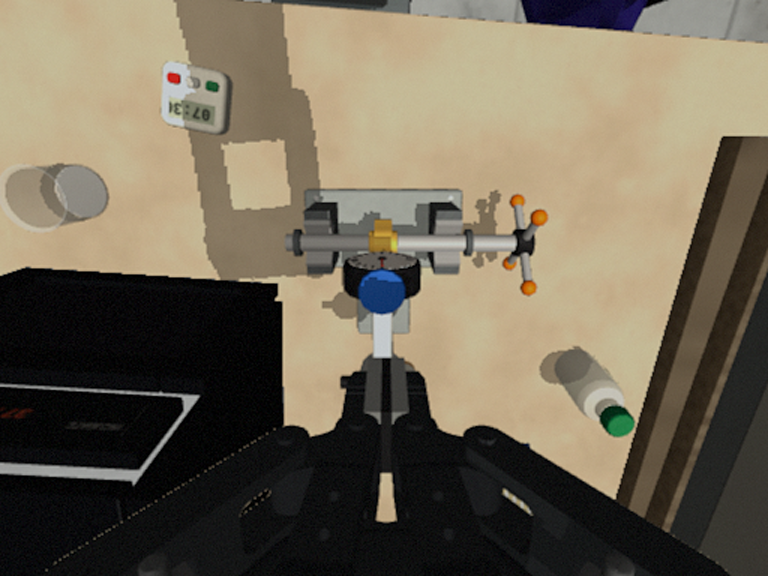

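The wrist view has the pad at (382,291), hub at (525,241), balls at (518,201), (540,217), (528,287) and (510,264), all in 1.5x pixels.

```bash
python3 - <<'E'
from h import *
s=load("scene0");t=load("top0");w=load("w1")
W=lambda x,y:np.array([(x+.5)/1.5-.5,(y+.5)/1.5-.5])
for n,a,b,c in [("pad",(334,124),(408,332),(382,291)),("ballUF",(288,498),(126,443),(540,217)),("ballLF",(305,628),(153,466),(518,201)),("hub",(223,553),(137,376),(525,241))]:
    print(n,[ (np.round(x,4),e) for x,e in [tri([(s,S0(*a)),(t,T0(*b)),(w,W(*c))]),tri([(t,T0(*b)),(w,W(*c))])]])
c=w["color"][150:215,190:400]; cv2.imwrite('pics/w1c.png',cv2.resize(c,None,fx=3.8,fy=3.8,interpolation=cv2.INTER_CUBIC))
for n,b,c in [("UBack",(122,291),(528,287)),("LBack",(152,317),(510,264))]:
    print(n,tri([(t,T0(*b)),(w,W(*c))]))
E
```

```text
pad [(array([0.5272, 0.1431, 0.2178]), [array([[0.2, 0. ]]), array([[0.4, 0.1]]), array([[1.1, 0.7]])]), (array([0.527, 0.143, 0.218]), [array([[0.4, 0.1]]), array([[1.1, 0.5]])])]
ballUF [(array([0.4892, 0.2708, 0.1118]), [array([[-0.1,  0.1]]), array([[0.3, 0. ]]), array([[0.6, 0. ]])]), (array([0.4899, 0.2728, 0.1047]), [array([[ 0. , -0.1]]), array([[ 0.1, -0.2]])])]
ballLF [(array([0.4833, 0.2705, 0.0489]), [array([[0., 0.]]), array([[ 0.3, -0.2]]), array([[ 0.7, -0.3]])]), (array([0.484 , 0.2729, 0.0393]), [array([[ 0.1, -0.3]]), array([[ 0.3, -0.5]])])]
hub [(array([0.5183, 0.2736, 0.0781]), [array([[0.2, 0.2]]), array([[0.2, 0.4]]), array([[0.2, 1.3]])]), (array([0.5199, 0.2772, 0.0645]), [array([[-0.2,  0.2]]), array([[-0.5,  0.5]])])]
UBack (array([0.55464771, 0.27751901, 0.09628168]), [array([[ 0.2, -0.2]]), array([[ 0.5, -0.3]])])
LBack (array([0.54843574, 0.27495956, 0.04103859]), [array([[ 0.1, -0.1]]), array([[ 0.2, -0.1]])])
```

View pics/w1c.png

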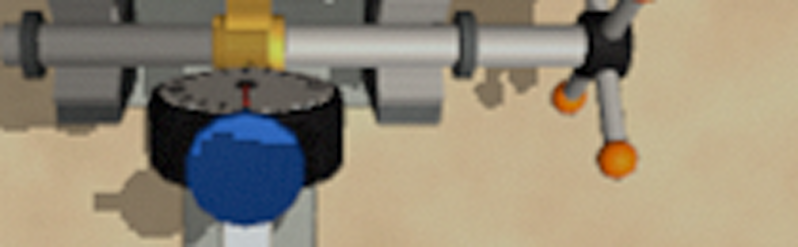

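Request:
{"fn": "apply_moves", "kwargs": {
  "rows": [
    [0, -0.1, 4.5, 0, 0, 0],
    [0, -0.1, 8.5, 0, 0, 0],
    [0, -0.1, 9.0, 0, 0, 0],
    [0, -0.1, 9.4, 0, 0, 0],
    [0, -0.1, 9.8, 0, 0, 0],
    [0, -0.1, 10.1, 0, 0, 0],
    [0, -0.1, 10.4, 0, 0, 0],
    [0, -0.1, 10.7, 0, 0, 0],
    [0, -0.1, 11.0, 0, 0, 0],
    [0, -0.1, 11.3, 0, 0, 0],
    [0, -0.1, 11.6, 0, 0, 0],
    [0, -0.1, 11.9, 0, 0, 0],
    [0, -0.1, 12.1, 0, 0, 0],
    [0, -0.1, 12.1, 0, 0, 0],
    [0, -0.1, 12.1, 0, 0, 0]
  ]
}}

```text
t: 3.7
tool_pos: [0.5265, 0.1435, 0.1991]
tool_rot: [0.112, -3.137, -0.002]
contact_force: [1.5, 0.2, 2.3]
opening: -0.0001
```

```bash
python3 - <<'E'
from h import *
w=snap("wrist","w2")
c=w["color"][120:280,190:340]; cv2.imwrite('pics/w2c.png',cv2.resize(c,None,fx=3.7,fy=3.7,interpolation=cv2.INTER_CUBIC))
snap("scene","s2",(230,190,330,250),6)
o=ctrl.get_obs(); print(o["t"],o["tool_pos"],o["contact_force"])
E
```

```text
3.8 [0.52650756 0.14350164 0.19907307] [1.05979169 0.39131929 2.33503414]
```

View pics/w2c.png

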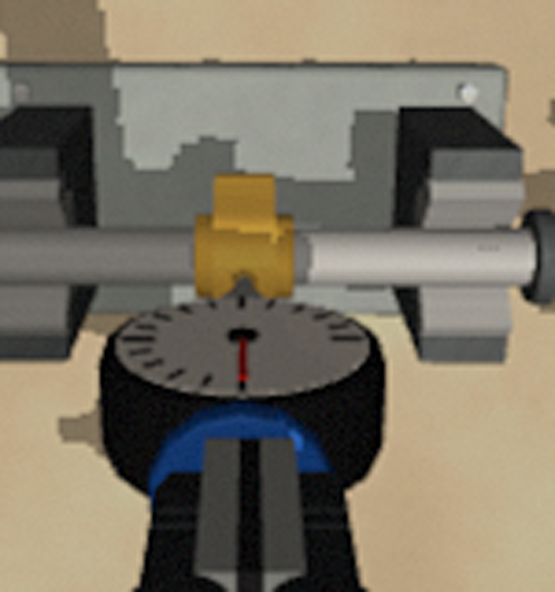

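View pics/s2.png

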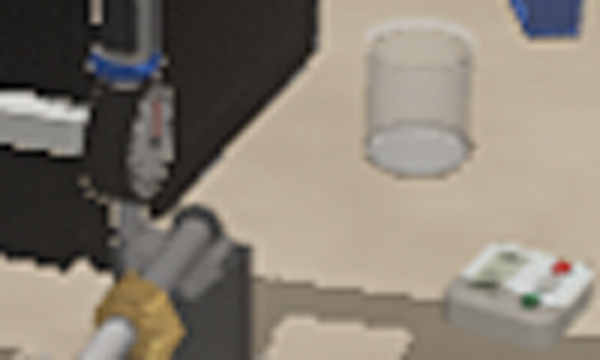

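Needle straight up (toward the pad), reading 0, carriage not yet at touch. Pressing further.

Request:
{"fn": "apply_moves", "kwargs": {
  "rows": [
    [0, 0, 0.2, 0, 0, 0],
    [0, 0, 0.4, 0, 0, 0],
    [0, 0, 0.5, 0, 0, 0],
    [0, 0, 0.55, 0, 0, 0],
    [0, 0, 0.55, 0, 0, 0],
    [0, 0, 0.55, 0, 0, 0]
  ]
}}

```text
t: 4.4
tool_pos: [0.5265, 0.1435, 0.1936]
tool_rot: [0.112, -3.137, -0.002]
contact_force: [0.3, 0.1, 3.4]
opening: -0.0
```

```bash
python3 - <<'E'
from h import *
w=snap("wrist","w3")
c=w["color"][180:270,200:310]; cv2.imwrite('pics/w3c.png',cv2.resize(c,None,fx=6,fy=6,interpolation=cv2.INTER_CUBIC))
o=ctrl.get_obs(); print(o["t"],o["tool_pos"],o["contact_force"])
E
```

```text
4.45 [0.5264942  0.14346856 0.19356   ] [1.18437555 0.48648869 3.15332004]
```

View pics/w3c.png

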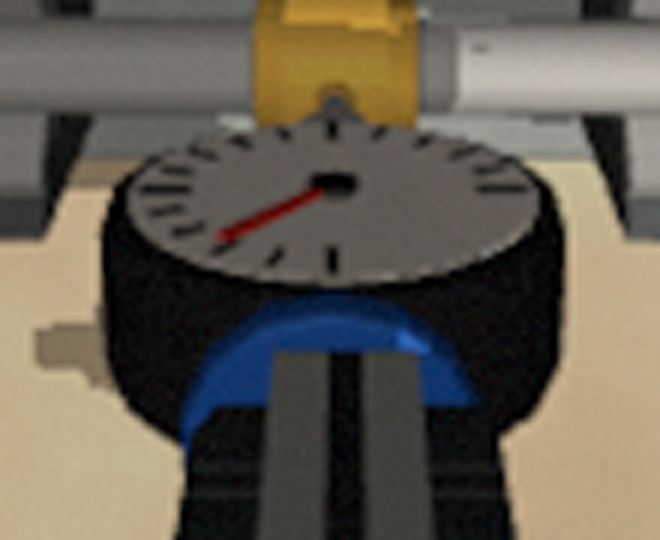

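Needle between marks 2 and 3 (~2.5 mm, matching z = 0.1936). Press 0.5 mm more.

Request:
{"fn": "apply_moves", "kwargs": {
  "rows": [
    [0, 0, 0.04, 0, 0, 0],
    [0, 0, 0.05, 0, 0, 0],
    [0, 0, 0.05, 0, 0, 0],
    [0, 0, 0.05, 0, 0, 0]
  ]
}}

```text
t: 4.85
tool_pos: [0.5265, 0.1435, 0.1931]
tool_rot: [0.112, -3.137, -0.002]
contact_force: [1.2, 0.5, 4.1]
opening: 0.0
```

```bash
python3 - <<'E'
from h import *
w=snap("wrist","w4")
c=w["color"][180:270,200:310]; cv2.imwrite('pics/w4c.png',cv2.resize(c,None,fx=6,fy=6,interpolation=cv2.INTER_CUBIC))
o=ctrl.get_obs(); print(o["t"],o["tool_pos"],o["contact_force"])
E
```

```text
4.9 [0.52651373 0.1434878  0.19312191] [ 0.58438631 -0.40804822  3.98706375]
```

View pics/w4c.png

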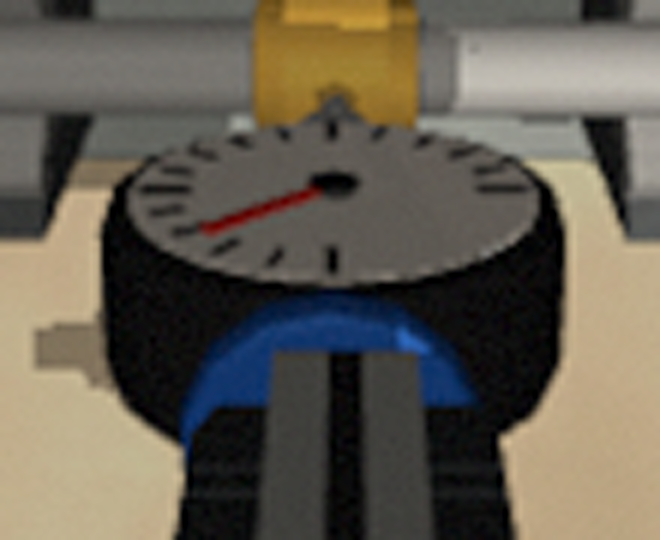

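Reading is at mark 3 (z=0.1931). Now lift, go in front of the star wheel and look before pushing.

Request:
{"fn": "apply_moves", "kwargs": {
  "rows": [
    [0, 0, -1, 0, 0, 0],
    [0, 0, -5, 0, 0, 0],
    [0, 0, -9, 0, 0, 0],
    [2, 4, -11, 0, 0, 0],
    [4, 8, -11, 0, 0, 0],
    [5.8, 12, -9, 0, 0, 0],
    [5.8, 13, -5, 0, 0, 0],
    [5.8, 13, -1, 0, 0, 0],
    [5.8, 13, 0, 0, 0, 0],
    [5.8, 13, 0, 0, 0, 0]
  ]
}}

```text
t: 5.9
tool_pos: [0.4578, 0.2683, 0.1911]
tool_rot: [0.111, -3.131, 0.001]
contact_force: [0.8, -1.2, 1.3]
opening: -0.0
```

```bash
python3 - <<'E'
from h import *
w=snap("wrist","w5",s=1.5)
o=ctrl.get_obs(); print(o["t"],o["tool_pos"],o["contact_force"])
yaw=np.deg2rad(3.5);e=np.array([np.cos(yaw),np.sin(yaw),0]);st=np.array([.519,.273,.075])
for a in(-40,50,140,-130):
    r=np.deg2rad(a);print(a,proj(w,st+.045*(np.sin(r)*e+np.array([0,0,np.cos(r)])))*1.5)
E
```

```text
5.95 [0.45934349 0.26874527 0.19361706] [ 0.55742279 -0.42268125  0.02031717]
-40 [[387.62487064 356.1929089 ]]
50 [[386.41172694 439.57322141]]
140 [[386.34713015 381.47757808]]
-130 [[387.32634826 309.02526613]]
```

View pics/w5.png

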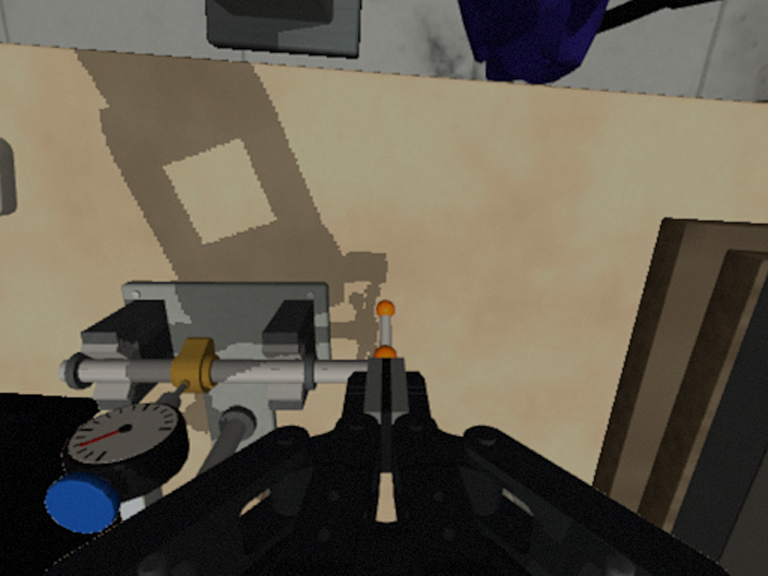

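Predicted ball positions match the picture ((386,309), (386,354)), and the dial is visible from here with needle near mark 3. I'll descend and push.

Request:
{"fn": "apply_moves", "kwargs": {
  "rows": [
    [0, 0, 4, 0, 0, 0],
    [0, 0, 8, 0, 0, 0],
    [0, 0, 9.3, 0, 0, 0],
    [0, 0, 9.3, 0, 0, 0],
    [-0.5, 0, 9.3, 0, 0, 0],
    [-1, 0, 9.3, 0, 0, 0],
    [-1.5, 0, 9.3, 0, 0, 0],
    [-2, 0, 9.3, 0, 0, 0],
    [-2.4, 0, 9.3, 0, 0, 0],
    [-2.8, 0, 9.3, 0, 0, 0],
    [-3.2, 0, 9.3, 0, 0, 0],
    [-3.6, 0, 9.3, 0, 0, 0],
    [-4, 0, 9.3, 0, 0, 0],
    [-4, 0, 9.3, 0, 0, 0]
  ]
}}

```text
t: 7.35
tool_pos: [0.4995, 0.2717, 0.1005]
tool_rot: [0.111, -3.136, -0.002]
contact_force: [-0.3, 0.2, 0.6]
opening: -0.0001
```

```bash
python3 - <<'E'
from h import *
w=snap("wrist","w6",s=1.5)
snap("scene","s6",(200,180,300,290),5.4)
o=ctrl.get_obs(); print(o["t"],o["tool_pos"],o["contact_force"])
E
```

```text
7.45 [0.49910117 0.27165147 0.10043858] [-0.70157355 -0.34054872  0.30552481]
```

View pics/w6.png

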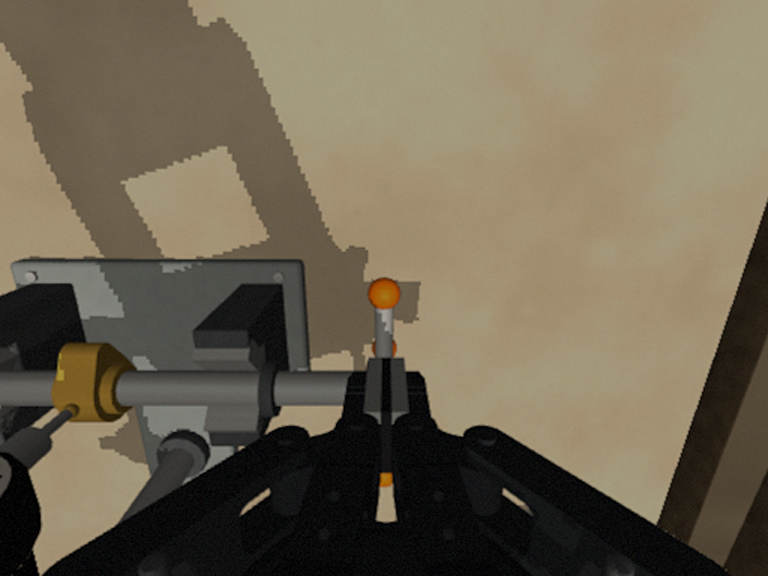

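View pics/s6.png

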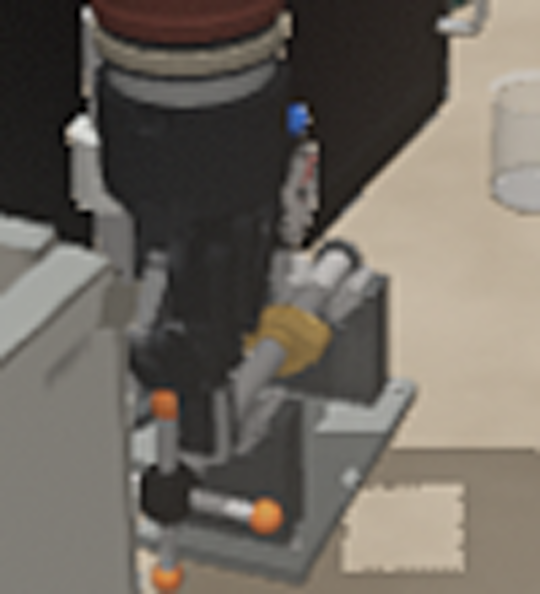

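Arm now about upright (rotation about 40°). Push 14 mm more, then lift to read the dial.

Request:
{"fn": "apply_moves", "kwargs": {
  "rows": [
    [-0.4, 0, 0, 0, 0, 0],
    [-0.8, 0, 0, 0, 0, 0],
    [-1.1, 0, 0, 0, 0, 0],
    [-1.4, 0, 0, 0, 0, 0],
    [-1.4, 0, 0, 0, 0, 0],
    [-1.2, 0, 0, 0, 0, 0],
    [-0.4, 0, -3, 0, 0, 0],
    [1, 0, -7, 0, 0, 0],
    [3, 0, -9.3, 0, 0, 0],
    [3, 0, -9.3, 0, 0, 0],
    [3, 0, -9.3, 0, 0, 0]
  ]
}}

```text
t: 8.55
tool_pos: [0.4697, 0.2696, 0.1941]
tool_rot: [0.111, -3.138, -0.002]
contact_force: [0.3, -0.3, -0.3]
opening: -0.0002
```

```bash
python3 - <<'E'
from h import *
w=snap("wrist","w7",s=1.5)
o=ctrl.get_obs(); print(o["t"],o["tool_pos"],o["contact_force"])
E
```

```text
8.6 [0.46929269 0.26929477 0.19271566] [-0.34585465 -0.93267881 -0.73782555]
```

View pics/w7.png

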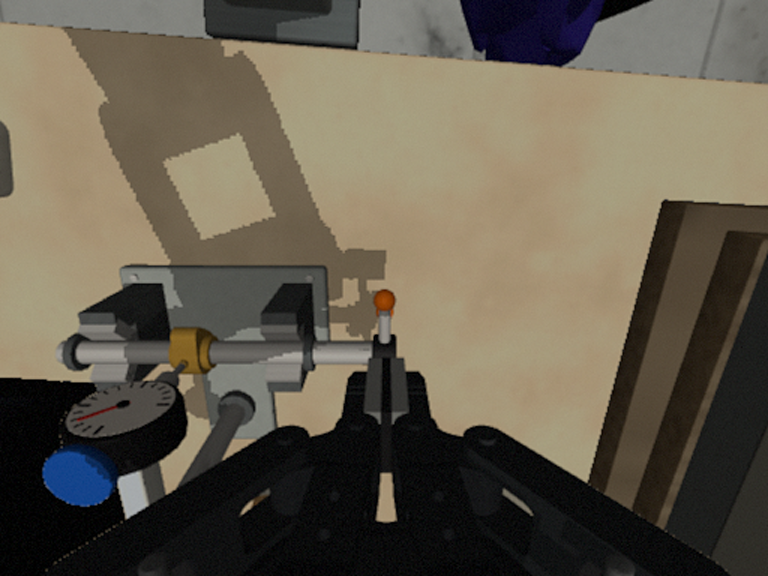

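```bash
cat >> h.py <<'E'
YAW=np.deg2rad(3.5);E1=np.array([np.cos(YAW),np.sin(YAW),0]);ST=np.array([.519,.273,.075])
def ballang(w,v,lo=-95,hi=95):
    "star-arm angle(s) whose ball projects at row v (raw px)"
    a=np.arange(lo,hi,.5); r=np.deg2rad(a)
    P=ST+.045*(np.sin(r)[:,None]*E1+np.cos(r)[:,None]*np.array([0,0,1]))
    d=proj(w,P)[:,1]-v; i=np.where(np.sign(d[1:])!=np.sign(d[:-1]))[0]; return a[i]
E
python3 - <<'E'
from h import *
w=load("w7"); print(ballang(w,300.5/1.5-.5))
c=w["color"][200:345,20:160]; cv2.imwrite('pics/w7c.png',cv2.resize(c,None,fx=4.1,fy=4.1,interpolation=cv2.INTER_CUBIC))
E
```

```text
[-73.5]
```

View pics/w7c.png

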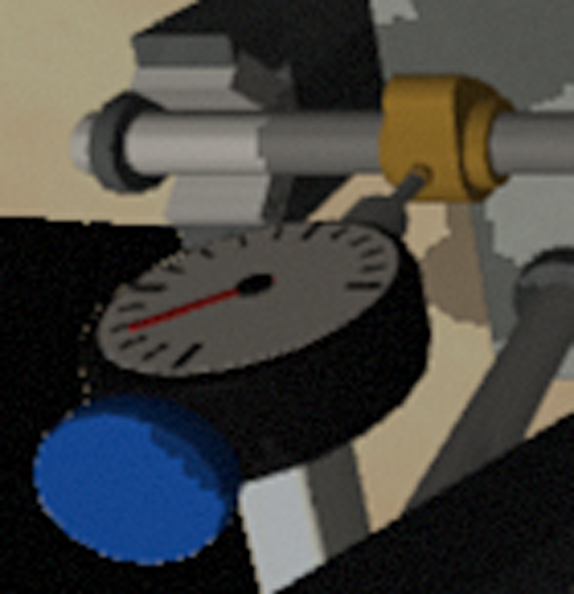

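Needle is still at 3; arms at −73.5° and +16.5° (turned ~56°). Continue pushing the same arm.

Request:
{"fn": "apply_moves", "kwargs": {
  "rows": [
    [-3.8, 0, 0, 0, 0, 0],
    [-3.8, 0, 4, 0, 0, 0],
    [-3.8, 0, 8, 0, 0, 0],
    [-3.8, 0, 9.3, 0, 0, 0],
    [-3.8, 0, 9.3, 0, 0, 0],
    [-4.2, 0, 9.3, 0, 0, 0],
    [-4.6, 0, 9.3, 0, 0, 0],
    [-5.0, 0, 9.3, 0, 0, 0],
    [-5.4, 0, 9.3, 0, 0, 0],
    [-5.8, 0, 9.3, 0, 0, 0],
    [-5.8, 0, 9.3, 0, 0, 0],
    [-5.6, 0, 9.3, 0, 0, 0],
    [-5.3, 0, 6, 0, 0, 0],
    [-4, 0, 2, 0, 0, 0],
    [0, 0, 0, 0, 0, 0],
    [0, 0, 0, 0, 0, 0],
    [0, 0, 0, 0, 0, 0]
  ]
}}

```text
t: 10.3
tool_pos: [0.4693, 0.2695, 0.1935]
tool_rot: [0.112, -3.138, -0.002]
contact_force: [-0.3, -1.1, -0.0]
opening: 0.0002
```

```bash
python3 - <<'E'
from h import *
w=snap("wrist","w8")
o=ctrl.get_obs(); print(o["t"],o["tool_pos"],o["contact_force"])
c=w["color"][180:345,20:280]; cv2.imwrite('pics/w8c.png',cv2.resize(c,None,fx=3,fy=3,interpolation=cv2.INTER_CUBIC))
E
```

```text
10.35 [0.46924459 0.26919739 0.19230694] [-0.09576215 -0.68371193  0.27755019]
```

View pics/w8c.png

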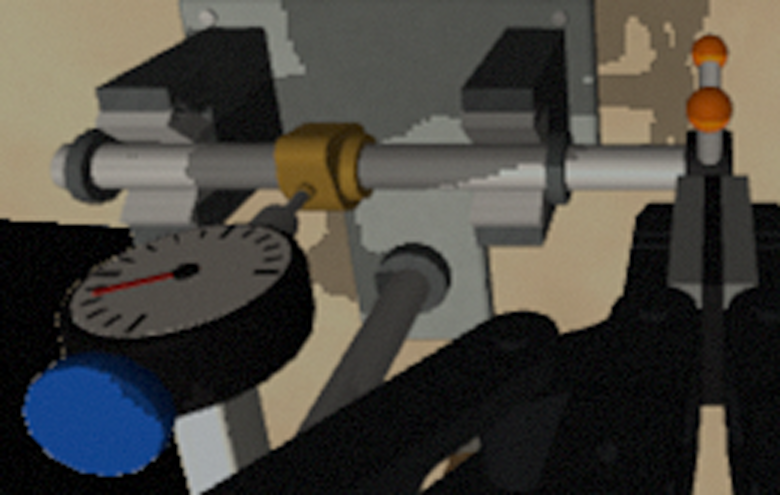

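```bash
cat >> h.py <<'E'
DC=None
def dial(w,fn,carr=0.038,plot=True):
    """overlay projected mark positions of the dial (needs measured face centre) """
    # pad centre world x,y ; dial face plane toward robot
    pass
E
python3 - <<'E'
from h import *
w=load("w8"); print(ballang(w,216.2))
ims=[]
for n in("w5","w7","w8"):
    c=load(n)["color"][235:310,30:130]; ims.append(cv2.resize(c,None,fx=4,fy=4,interpolation=cv2.INTER_CUBIC))
cv2.imwrite('pics/cmp.png',np.vstack([np.hstack(ims[:2]),np.hstack([ims[2],ims[2]*0])]))
E
```

```text
[-49.5]
```

View pics/cmp.png

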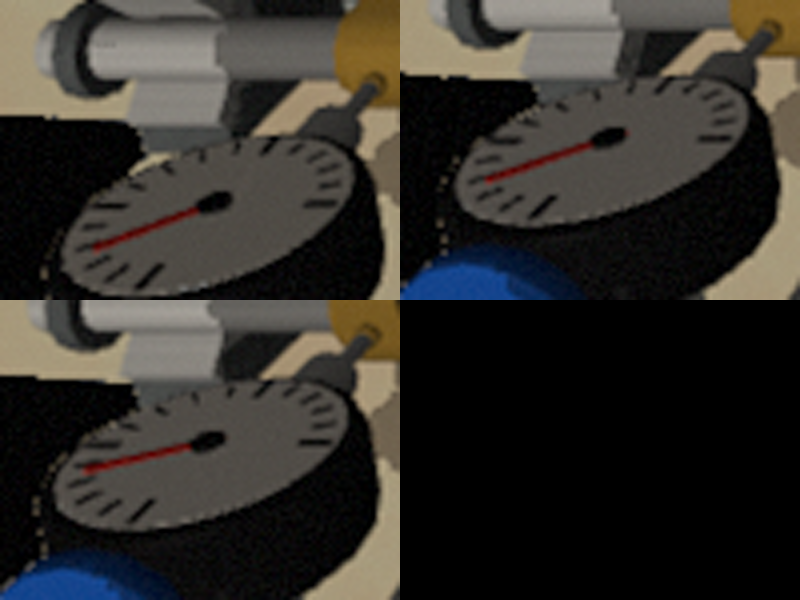

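Needle ≈ 4, arms at −49.5/40.5 (turned ~80°): the flank has started. Now the next arm, about 35° more.

Request:
{"fn": "apply_moves", "kwargs": {
  "rows": [
    [1.5, 0, 1, 0, 0, 0],
    [1.5, 0, 5, 0, 0, 0],
    [1.5, 0, 9, 0, 0, 0],
    [1.5, 0, 9.2, 0, 0, 0],
    [1.0, 0, 9.2, 0, 0, 0],
    [0.5, 0, 9.2, 0, 0, 0],
    [0, 0, 9.2, 0, 0, 0],
    [-0.4, 0, 9.2, 0, 0, 0],
    [-0.8, 0, 9.2, 0, 0, 0],
    [-1.2, 0, 9.2, 0, 0, 0],
    [-1.6, 0, 9.2, 0, 0, 0],
    [-2.0, 0, 9.2, 0, 0, 0],
    [-2.0, 0, 9.2, 0, 0, 0],
    [-1.6, 0, 9.2, 0, 0, 0],
    [-0.5, 0, 6, 0, 0, 0],
    [0, 0, 2, 0, 0, 0],
    [0, 0, 0, 0, 0, 0],
    [0, 0, 0, 0, 0, 0],
    [0, 0, 0, 0, 0, 0]
  ]
}}

```text
t: 12.25
tool_pos: [0.4691, 0.2692, 0.1921]
tool_rot: [0.111, -3.136, -0.001]
contact_force: [0.3, -0.5, -0.3]
opening: -0.0001
```

```bash
python3 - <<'E'
from h import *
w=snap("wrist","w9")
o=ctrl.get_obs(); print(o["t"],o["tool_pos"],o["contact_force"])
c=w["color"][180:345,20:280]; cv2.imwrite('pics/w9c.png',cv2.resize(c,None,fx=3,fy=3,interpolation=cv2.INTER_CUBIC))
E
```

```text
12.3 [0.46850528 0.26890364 0.19091607] [-0.35919581  0.40997503 -0.7968845 ]
```

View pics/w9c.png

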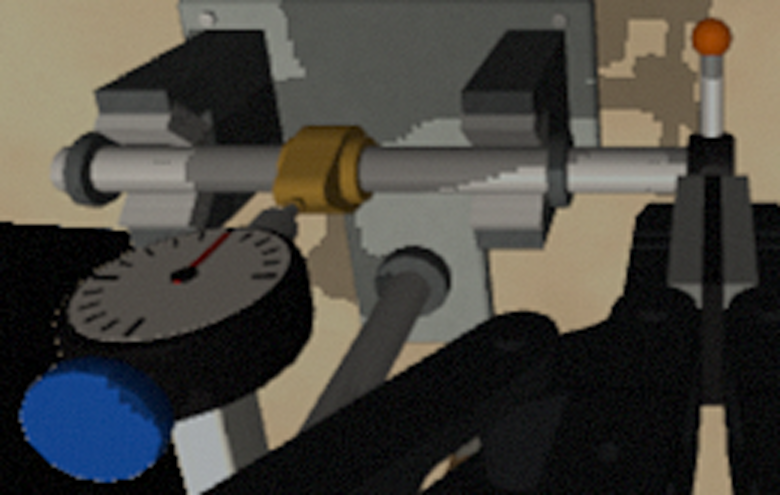

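```bash
python3 - <<'E'
from h import *
w=load("w9"); print(ballang(w,192.5))
c=load("w9")["color"][235:310,30:130]; cv2.imwrite('pics/w9d.png',cv2.resize(c,None,fx=8,fy=8,interpolation=cv2.INTER_CUBIC))
E
```

```text
[]
```

View pics/w9d.png

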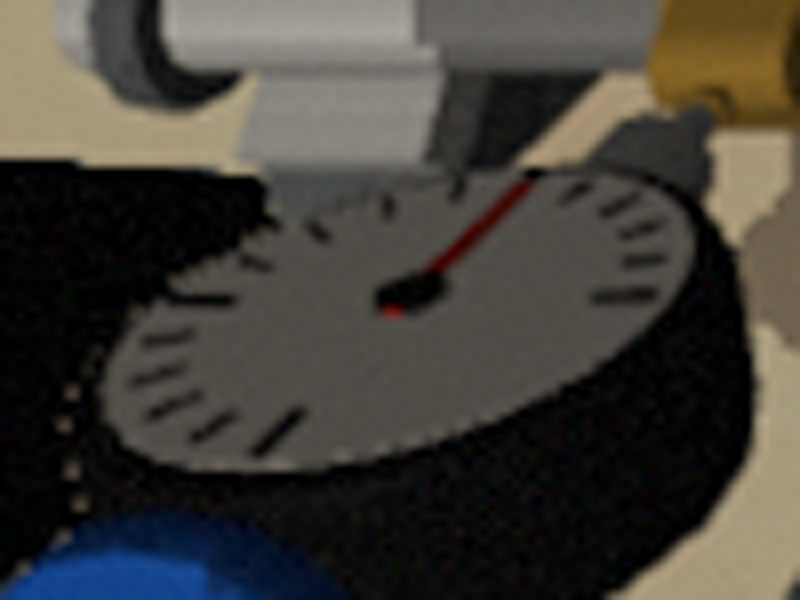

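Reading 10 (base 3, expected top 11); roughly 12–15° to go. Push about 8.5 mm beyond the last point.

Request:
{"fn": "apply_moves", "kwargs": {
  "rows": [
    [0, 0, 4, 0, 0, 0],
    [0, 0, 8, 0, 0, 0],
    [0, 0, 9.1, 0, 0, 0],
    [-0.5, 0, 9.1, 0, 0, 0],
    [-1.0, 0, 9.1, 0, 0, 0],
    [-1.5, 0, 9.1, 0, 0, 0],
    [-1.9, 0, 9.1, 0, 0, 0],
    [-2.2, 0, 9.1, 0, 0, 0],
    [-2.5, 0, 9.1, 0, 0, 0],
    [-2.8, 0, 9.1, 0, 0, 0],
    [-2.9, 0, 9.1, 0, 0, 0],
    [-2.9, 0, 9.1, 0, 0, 0],
    [-2.5, 0, 9.1, 0, 0, 0],
    [-1, 0, 6, 0, 0, 0],
    [0, 0, 2, 0, 0, 0],
    [0, 0, 0, 0, 0, 0],
    [0, 0, 0, 0, 0, 0],
    [0, 0, 0, 0, 0, 0]
  ]
}}

```text
t: 14.1
tool_pos: [0.4684, 0.2689, 0.1908]
tool_rot: [0.111, -3.135, 0.0]
contact_force: [-0.7, -0.8, -0.0]
opening: 0.0
```

```bash
cat > look.py <<'E'
from h import *
n=sys.argv[1]
w=snap("wrist",n)
o=ctrl.get_obs(); print(o["t"],o["tool_pos"],o["contact_force"])
c=w["color"][235:310,30:130]; cv2.imwrite(f'pics/{n}d.png',cv2.resize(c,None,fx=6,fy=6,interpolation=cv2.INTER_CUBIC))
c=w["color"][170:270,90:290]; cv2.imwrite(f'pics/{n}c.png',cv2.resize(c,None,fx=4,fy=4,interpolation=cv2.INTER_CUBIC))
E
python3 look.py w10
```

```text
14.15 [0.46776818 0.2686178  0.1895106 ] [ 0.20842975 -0.32430382 -0.27390659]
```

View pics/w10d.png

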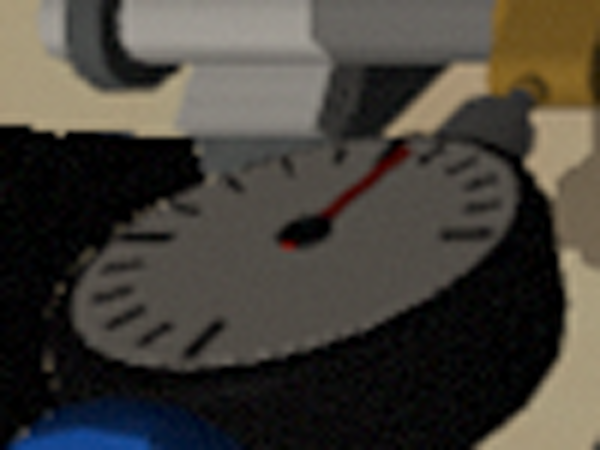

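View pics/w10c.png

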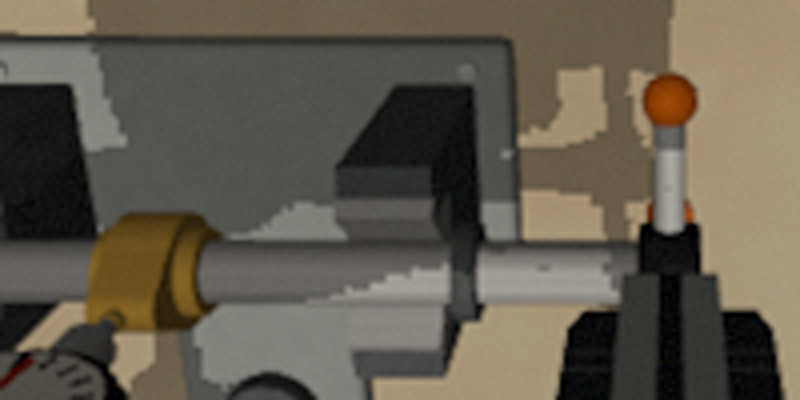

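```bash
cat > rd.py <<'E'
from h import *
def reading(marks,tip,tail):
    k=np.array(list(marks)); a=k*2*np.pi/20
    H,_=cv2.findHomography(np.array(list(marks.values()),float),np.c_[np.sin(a),np.cos(a)])
    p=cv2.perspectiveTransform(np.array([marks[i] for i in marks],float)[None],H)[0]
    print("resid",np.round(np.rad2deg(np.arctan2(p[:,0],p[:,1])-a+np.pi)%360-180,1))
    q=cv2.perspectiveTransform(np.array([[tip,tail]],float),H)[0]; d=q[0]-q[1]
    print("q",q)
    return (np.rad2deg(np.arctan2(*d))%360)/18,(np.rad2deg(np.arctan2(*q[0]))%360)/18
E
python3 - <<'E'
from rd import *
k=[0,1,2,3,4,5,6,7,8,9,11,12,13,14,15]
m9=dict(zip(k,[(280,432),(212,427),(175,407),(155,375),(168,340),(203,298),(255,262),(318,230),(388,205),(457,188),(575,190),(620,203),(643,228),(645,260),(625,296)]))
m10=dict(zip(k,[(204,338),(156,334),(125,318),(110,295),(124,267),(147,237),(187,209),(235,183),(288,166),(340,155),(428,156),(463,165),(484,183),(484,207),(468,236)]))
print(reading(m9,(530,178),(390,312)))
print(reading(m10,(407,152),(288,245)))
w=load("w10"); print(ballang(w,195,-130,-60),ballang(load("w9"),192.5,-130,-60))
for n in("w9","w10"):
  for a in(-120,-110,-105,-100,-90,-80,-70):
    r=np.deg2rad(a); print(n,a,np.round(proj(load(n),ST+.045*(np.sin(r)*E1+np.cos(r)*np.array([0,0,1])))[0],1))
E
```

```text
resid [ 0.   0.5 -0.7  0.6 -0.9  0.5  0.1  0.1  0.2 -0.3 -0.3 -0.1  0.4  0.3
 -0.4]
q [[-0.00729023 -1.05580652]
 [ 0.03532813  0.11119812]]
(np.float64(10.116193354311891), np.float64(10.02197860921739))
resid [ 0.6 -0.1 -0.2  0.2 -0.8 -0.1  0.   0.7  0.3 -0.1 -0.4 -0.3  0.3 -0.3
  0.1]
q [[-0.12679494 -0.97990508]
 [ 0.05643343  0.09158355]]
(np.float64(10.539106691298802), np.float64(10.409601590887005))
[-123.   -95.5] [-113.  -104.5]
w9 -120 [258.1 193.2]
w9 -110 [258.2 192.4]
w9 -105 [258.2 192.5]
w9 -100 [258.3 192.9]
w9 -90 [258.3 194.8]
w9 -80 [258.3 198.1]
w9 -70 [258.4 203. ]
w10 -120 [258.4 194.6]
w10 -110 [258.5 193.7]
w10 -105 [258.5 193.8]
w10 -100 [258.6 194.3]
w10 -90 [258.6 196.2]
w10 -80 [258.7 199.6]
w10 -70 [258.7 204.4]
```

Reading ≈10.45, about 8° short. Push 6 mm further.

Request:
{"fn": "apply_moves", "kwargs": {
  "rows": [
    [0, 0, 4, 0, 0, 0],
    [0, 0, 8, 0, 0, 0],
    [0, 0, 8.95, 0, 0, 0],
    [-0.5, 0, 8.95, 0, 0, 0],
    [-1.0, 0, 8.95, 0, 0, 0],
    [-1.5, 0, 8.95, 0, 0, 0],
    [-2.0, 0, 8.95, 0, 0, 0],
    [-2.5, 0, 8.95, 0, 0, 0],
    [-2.8, 0, 8.95, 0, 0, 0],
    [-3.1, 0, 8.95, 0, 0, 0],
    [-3.3, 0, 8.95, 0, 0, 0],
    [-3.5, 0, 8.95, 0, 0, 0],
    [-3.55, 0, 8.95, 0, 0, 0],
    [-3.55, 0, 8.95, 0, 0, 0],
    [-3.0, 0, 8.95, 0, 0, 0],
    [-1, 0, 6, 0, 0, 0],
    [0, 0, 2, 0, 0, 0],
    [0, 0, 0, 0, 0, 0],
    [0, 0, 0, 0, 0, 0],
    [0, 0, 0, 0, 0, 0]
  ]
}}

```text
t: 16.15
tool_pos: [0.4676, 0.2686, 0.1895]
tool_rot: [0.111, -3.133, 0.001]
contact_force: [-0.6, -0.3, -1.0]
opening: -0.0002
```

```bash
python3 look.py w11
```

```text
16.2 [0.46704035 0.26832285 0.18818733] [ 1.31803716 -0.34486774 -0.14046816]
```

View pics/w11d.png

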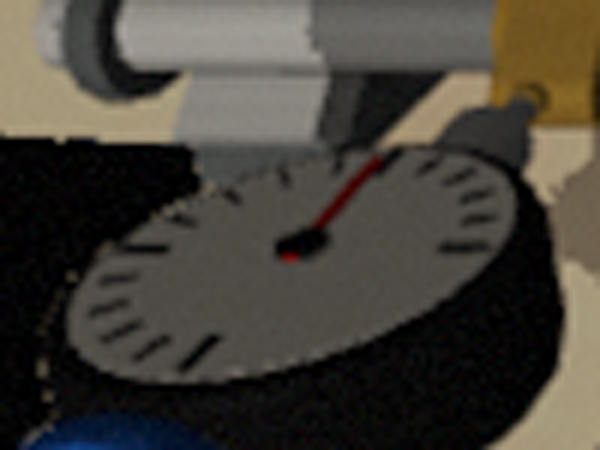

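View pics/w11c.png

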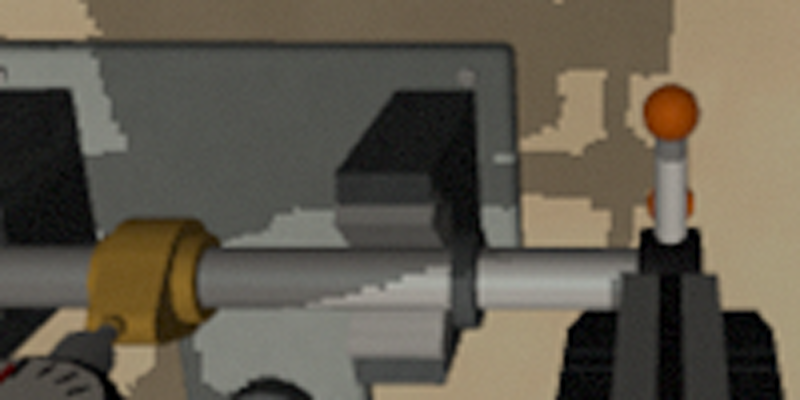

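```bash
python3 - <<'E'
from rd import *
k=[0,1,2,3,4,5,6,7,8,9,11,12,13,14,15]
m=dict(zip(k,[(200,351),(153,348),(122,331),(108,308),(120,279),(145,249),(185,220),(232,195),(285,178),(338,165),(427,165),(461,175),(482,193),(482,218),(466,247)]))
print(reading(m,(378,157),(288,257)))
print(ballang(load("w11"),170+113/4,-105,-60), ballang(load("w10"),170+100.5/4,-105,-60))
w=load("w10"); 
for n in("w9","w10","w11"):
    c=load(n)["color"]; hsv=cv2.cvtColor(c,cv2.COLOR_BGR2HSV); m=((hsv[...,0]<16)&(hsv[...,1]>180)&(hsv[...,2]>90)).astype(np.uint8)
    m[:,:240]=0;m[:,280:]=0;m[:180]=0;m[230:]=0
    nn,l,s,ce=cv2.connectedComponentsWithStats(m); 
    for i in range(1,nn):
        if s[i,4]>15: print(n,s[i],ce[i], ballang(load(n),ce[i][1],-106,-40))
E
```

```text
resid [ 0.8 -0.6 -0.1 -0.1 -0.3 -0.1  0.4  0.4  0.   0.  -0.5 -0.2  0.2  0.1
  0. ]
q [[ 0.08971003 -1.0490187 ]
 [ 0.03620625  0.09413279]]
(np.float64(9.851127667230136), np.float64(9.728448298241153))
[-88.] [-95.]
w9 [251 186  12  12 120] [256.575      191.96666667] []
w10 [251 189  13  12 130] [256.92307692 194.56153846] [-98.]
w11 [251 192  13  13 135] [257.19259259 197.80740741] [-89.5]
```

```bash
python3 - <<'E'
from h import *
c=load("w7")["color"][235:310,30:130]; cv2.imwrite('pics/w7d.png',cv2.resize(c,None,fx=6,fy=6,interpolation=cv2.INTER_CUBIC))
E
```

```text
(no output)
```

View pics/w7d.png

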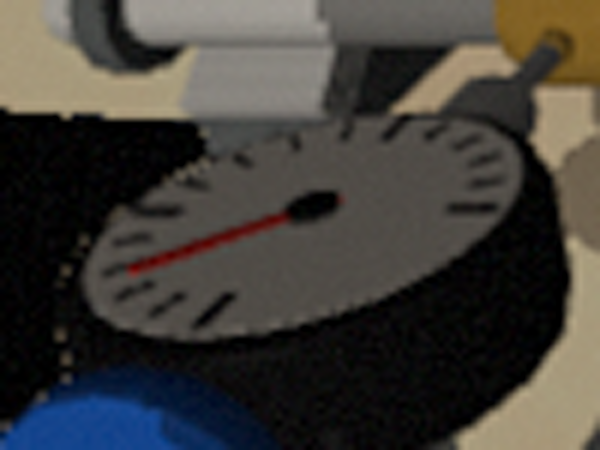

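```bash
python3 - <<'E'
from rd import *
m=dict(zip(range(16),[(213,311),(168,306),(135,290),(118,267),(130,239),(160,210),(197,183),(244,159),(296,143),(347,130),(395,127),(437,131),(470,142),(490,159),(488,183),(472,209)]))
print(reading(m,(132,271),(342,200)))
E
```

```text
resid [ 0.4 -1.  -0.2  0.8  0.2  0.1  0.1  0.3 -0.1 -0.6 -0.7 -0.2  0.7  0.6
  0.3 -0.6]
q [[ 0.7243943   0.628795  ]
 [-0.11255951 -0.11156001]]
(np.float64(2.69469869514276), np.float64(2.7245046441540968))
```

Reading fell to ~9.8: slightly past the nose (best so far ~10.45). The fit puts the nose about 2–3° before the previous stop, so I need ~9° back: press the front arm's ball downward from above.

Request:
{"fn": "apply_moves", "kwargs": {
  "rows": [
    [-0.8, 0, 4, 0, 0, 0],
    [-0.8, 0, 8, 0, 0, 0],
    [-0.8, 0, 9.5, 0, 0, 0],
    [-0.8, 0, 10.0, 0, 0, 0],
    [-0.8, 0, 10.3, 0, 0, 0],
    [-0.8, 0, 10.6, 0, 0, 0],
    [-0.8, 0, 10.8, 0, 0, 0],
    [-0.8, 0, 11.0, 0, 0, 0],
    [-0.8, 0, 11.2, 0, 0, 0],
    [-0.8, 0, 11.2, 0, 0, 0],
    [-0.8, 0, 11.2, 0, 0, 0]
  ]
}}

```text
t: 17.3
tool_pos: [0.4743, 0.2688, 0.0764]
tool_rot: [0.111, -3.131, 0.002]
contact_force: [-0.3, 0.3, 0.9]
opening: 0.0003
```

Request:
{"fn": "apply_moves", "kwargs": {
  "rows": [
    [0, 0, -0.5, 0, 0, 0],
    [0, 0, -4, 0, 0, 0],
    [0, 0, -8, 0, 0, 0],
    [0.8, 0, -11.2, 0, 0, 0],
    [0.8, 0, -11.2, 0, 0, 0],
    [0.8, 0, -11.2, 0, 0, 0]
  ]
}}

```text
t: 17.9
tool_pos: [0.4676, 0.2686, 0.1897]
tool_rot: [0.111, -3.134, 0.001]
contact_force: [0.3, 0.2, -0.5]
opening: 0.0001
```

```bash
python3 look.py w12
```

```text
17.95 [0.46687898 0.26822121 0.1880253 ] [ 0.41815338 -0.10737848 -0.15696734]
```

View pics/w12d.png

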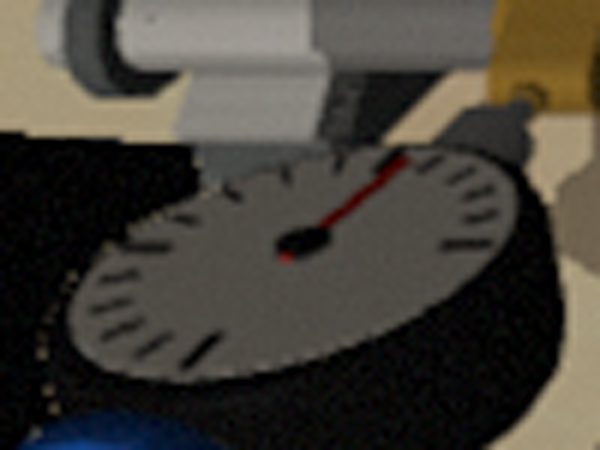

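View pics/w12c.png

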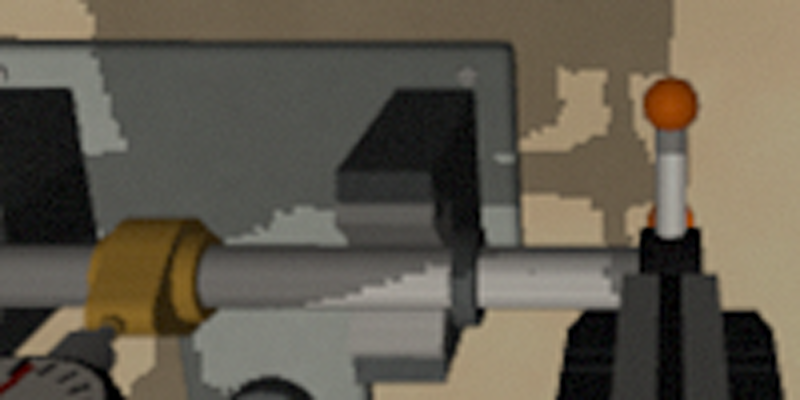

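Reading ≈10.5 now. Probe 2.5° further back to see which side of the peak this is.

Request:
{"fn": "apply_moves", "kwargs": {
  "rows": [
    [-0.8, 0, 4, 0, 0, 0],
    [-0.8, 0, 8, 0, 0, 0],
    [-0.8, 0, 10.2, 0, 0, 0],
    [-0.8, 0, 10.8, 0, 0, 0],
    [-0.8, 0, 11.0, 0, 0, 0],
    [-0.8, 0, 11.2, 0, 0, 0],
    [-0.8, 0, 11.38, 0, 0, 0],
    [-0.8, 0, 11.38, 0, 0, 0],
    [-0.8, 0, 11.38, 0, 0, 0]
  ]
}}

```text
t: 18.85
tool_pos: [0.4745, 0.2688, 0.0751]
tool_rot: [0.111, -3.132, 0.002]
contact_force: [0.4, 0.4, -0.3]
opening: -0.0001
```

Request:
{"fn": "apply_moves", "kwargs": {
  "rows": [
    [0, 0, -0.5, 0, 0, 0],
    [0, 0, -4, 0, 0, 0],
    [0, 0, -8, 0, 0, 0],
    [0.8, 0, -11.35, 0, 0, 0],
    [0.8, 0, -11.35, 0, 0, 0],
    [0.8, 0, -11.35, 0, 0, 0]
  ]
}}

```text
t: 19.45
tool_pos: [0.4679, 0.2687, 0.1905]
tool_rot: [0.112, -3.136, 0.0]
contact_force: [-0.3, 0.4, -0.1]
opening: 0.0002
```

```bash
python3 look.py w13; python3 - <<'E'
from h import *
ims=[]
for n in("w10","w11","w12","w13"):
    c=load(n)["color"]; h=cv2.cvtColor(c,cv2.COLOR_BGR2HSV)
    b,g,r=[c[...,i].astype(int) for i in range(3)]
    m=(r-np.maximum(g,b)>40); m[:235]=0;m[300:]=0;m[:,130:]=0;m[:,:40]=0
    ys,xs=np.nonzero(m); wt=(r-np.maximum(g,b))[m]
    P=np.c_[xs,ys].astype(float); vx,vy,x0,y0=cv2.fitLine(P.astype(np.float32),cv2.DIST_HUBER,0,.01,.01).ravel()
    if vx<0: vx,vy=-vx,-vy
    print(n,len(xs),"slope deg",np.rad2deg(np.arctan2(-vy,vx)).round(2))
    ims.append(cv2.resize(c[255:285,70:115],None,fx=8.5,fy=8.5,interpolation=cv2.INTER_CUBIC))
cv2.imwrite('pics/cmp2.png',np.vstack([np.hstack(ims[:2]),np.hstack(ims[2:])]))
E
```

```text
19.5 [0.46710767 0.26833864 0.1886756 ] [ 0.5969352  -0.83836814 -0.1005007 ]
w10 26 slope deg 39.23
w11 24 slope deg 48.01
w12 25 slope deg 40.09
w13 25 slope deg 39.92
```

View pics/cmp2.png

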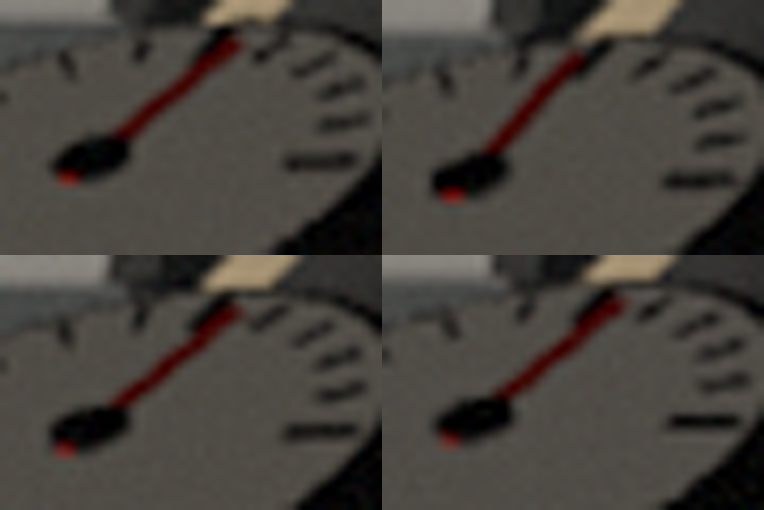

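View pics/w13c.png

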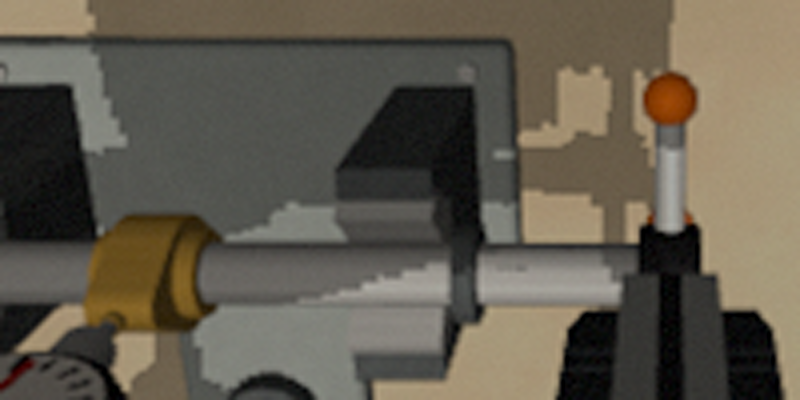

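w12 and w13, about 2° apart, read the same (≈10.5; needle direction within 0.2°), so the peak is there. I'll back off clear and do the final checks.

Request:
{"fn": "apply_moves", "kwargs": {
  "rows": [
    [0.5, 0, -4, 0, 0, 0],
    [2, 0, -5, 0, 0, 0],
    [2, 0, -5, 0, 0, 0],
    [2, 0, -5, 0, 0, 0],
    [2, 0, -5, 0, 0, 0],
    [2, 0, -5, 0, 0, 0],
    [2, 0, -5, 0, 0, 0],
    [2, 0, -5, 0, 0, 0]
  ]
}}

```text
t: 20.3
tool_pos: [0.4475, 0.2669, 0.2382]
tool_rot: [0.111, -3.132, 0.002]
contact_force: [0.3, 0.1, -0.5]
opening: -0.0001
```

```bash
python3 - <<'E'
from h import *
w=snap("wrist","w14"); t=snap("top","t14",s=1.5)
print(ctrl.get_obs()["t"],ctrl.get_obs()["tool_pos"])
c=w["color"][150:300,40:290]; cv2.imwrite('pics/w14c.png',cv2.resize(c,None,fx=3.2,fy=3.2,interpolation=cv2.INTER_CUBIC))
E
```

```text
20.4 [0.44757707 0.26695975 0.23862572]
```

View pics/w14c.png

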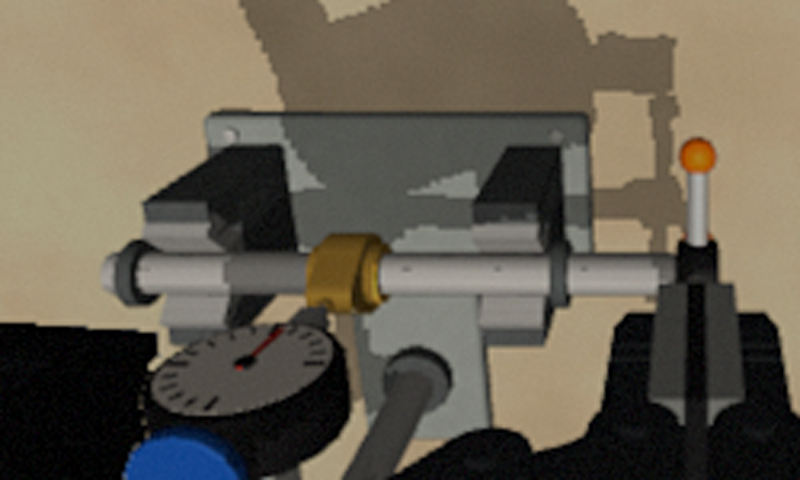

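View pics/t14.png

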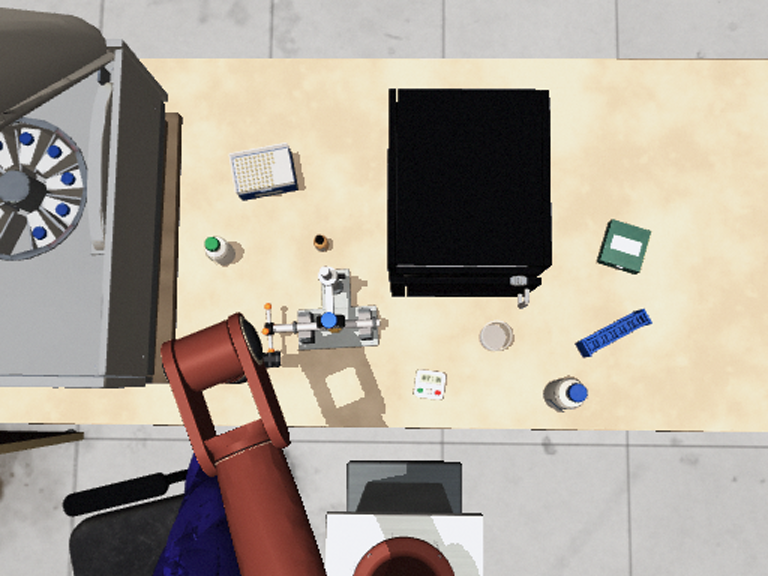

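The top view shows every bystander in its original place, and the needle is still just past mark 10. Handing in.

```bash
python3 -c "
from h import *
print(ctrl.finish_job())"
```

```text
the job is handed in; nothing more can be done
None
```

The indicator is set on the cam, and the shaft is resting at or very near its highest reading. I handed the job in at about 20 s with the gripper clear of everything.

- **Setting the indicator:** I pressed the pad down to z = 0.193 m. In the close view the needle stood at mark 3. A numeric fit from an oblique view later gave 2.7 mm, so the preload is about 2.7 to 3.0 mm.
- **Turning the shaft:** I pushed the star-wheel arms in the positive direction, went about 9° past the nose (reading ≈9.8), then pressed the front arm down to come back.
- **Peak check:** The last two stops, about 2° apart, gave the same needle direction within 0.2°, a reading of about 10.5. A parabola through the earlier stops, using rough angles, peaks at about the same place. From the base reading, 10.7 to 11 would be expected. I put that difference down to the oblique view of the dial, but did not confirm it. I estimate the shaft is within about 2° of the nose.
- **Limits and surroundings:** The highest plunger reading I saw was about 10.5 mm, below the 16 mm end of travel. The forces I checked stayed around 4 N or less. In the final top view the bystanders stood where they started, and the needle was still just past mark 10.

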